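# Pile two dented, lopsided cartons on a tin

## Robot

A 6-joint arm with a two-finger parallel gripper is mounted at the origin on the work surface. World frame = base frame: x ahead of the robot, y to its left, z up, the work surface at z = 0. Lengths are in m, angles in degrees, forces in N, time in s.
With the tool pointing down it reaches from about 0.35 to 0.875 m from the base axis. Payload 4.2 kg.
Tool frame: the origin (TCP) lies on the centre line of the jaws, within the pads' length; the fingertips stand tip_reach ahead of it and the grasp point (between the pads) is the TCP (tip_reach is the distance from the TCP to the fingertips, in m); z points along the fingers, y is the line along which they close (so a half turn about z gives the same grasp; the last joint's range is limited). The gripper opens to 87 mm and grips with 3 to 60 N. Pads are 19 mm wide; open, the fingers measure 117 mm over their backs; the gripper's body (75 mm by 190 mm) begins 51 mm behind the grasp point.
Start: joints at [89.817, 22.042, 0.453, 0, -68.411, -14.817], TCP at [0.162, 0.604, 0.207] pointing down, gripper open.
Joint ranges: [-179.83, 179.83], [-69.29, 118.12], [-61.27, 80.66], [-181.25, 117.63], [-171.15, -9.14], [-177.46, 177.46]. Speed limits (degrees/s): [159.86, 159.86, 180, 180, 180, 180].

## Interface

Orientations are given as a 3x3 rotation matrix whose columns are the frame's x, y, z axes.
In Python, from station import sense, capture, finish_job, tip_reach gives the robot as it stands.
- The arm moves only by the tool arm_command, never from a script. Its argument "deltas" is a list of rows, each a list of 7 numbers: the turn, a rotation vector about the tool's x, y, z in rad, then the shift along the tool's x, y, z in cm, then the closure, from -1 (fully open) to 1 (shut), so that 0 is half open. In form: [[rx, ry, rz, dx, dy, dz, hand], ...]. A call has 1 to 8 rows; each row is the pose to reach, as a shift and turn from the pose commanded when the call began, along the tool's axes at that moment; what a row does not reach only later rows make up. A row lasts 1/12 s, in which the tool goes at most 41.7 mm and 7.16 degrees, less where a joint would pass 70% of its speed; a pose out of reach is approached as far as the arm can. A call with a gripper value outside its range is refused whole. The fingers move at their own pace and stop on an object; the grip force is fixed at half the most. Time passes only in rows, so rows that repeat a pose let the fingers close. It gives the time, the measured TCP pose, the force, the opening and the grip force at its end, in the units of the state.
- sense(): the state, without advancing time (a new reading comes with each control period).
- capture(name): name is "side" or "top"; returns a dict with "pixels" (384x512x3 uint8, blue, green, red), "fovy" (degrees; the focal length in pixels is half the picture's height over the tangent of half this angle, whatever the lens; pixels are square), "cx", "cy" (the principal point, pixels), "k1" (the pictures are not rectified: a ray, as slopes to the right and down, at radius r is drawn at 1 + k1 r^2 times it, then the intrinsics apply), "rvec" (rotation vector, rad) and "tvec" (3), from world to camera coordinates, as OpenCV has them. Camera axes: x right, y down, z forward; pixel columns grow to the right and rows downward; lengths in m; the calibration is good to about 2 mm. A picture is of the moment at which its call begins. There is no depth.
- finish_job(): hands the job in; it is judged then, once.
The state is a dict: "time_s": time; "joints": joint angles; "joint_velocities": joint speeds; "effort": joint torques, N m; "tcp_pos": TCP position; "ee_rot": TCP orientation; "wrist_force": force on the tool from outside, world axes, zero at the start; "moment": the same for the moment, N m; "gripper_width": opening from 0.0 (shut) to 1.0 (fully open); "gripper_force": force on a finger pad.
Only numpy, scipy, OpenCV 4.12 (cv2) and the standard library are available. Lean on these libraries where they do the work, as an engineer would, in place of code of your own. Each camera call takes 0.05 s, during which the arm holds its last target. There are 200 camera calls.

## Task

Clear the packing table by piling the two dented cartons on the lone plain upright tin: first the long carton on the tin, let go so that it balances there by itself, then the short carton on the flat middle of the long one's top. Their contents have settled towards an end that cannot be seen, so feel for each one's balance before you let go; both must finally lie level and right way up, at rest and free of the hand, with the tin upright. Leave the oil bottle, the jar and the flat tin where they are.

Things in the scene. Friction and masses are not known exactly. Their poses are not given: they have to be found in the camera images.
- tin: Loose upright tin with a plain paper-white label, 66 mm in diameter, 100 mm tall, about 0.4 kg: the foot of the pile. Origin: centre of its underside; z up. Flat top, 100 mm above the origin.
- long_carton: Long brown rigid carton, 200 mm long (x), 56 mm wide (y). Flat underside, upright parallel sides. Top flat and 50 mm high only in the middle 28 mm of its length; both ends are crushed, sloping down to 31 mm. About 0.55 kg (+-20 %). Origin: centre of underside, z up. Contents wedged inside; hidden centre of mass, 28 to 60 mm from the middle towards one x end or the other, centred in y.
- short_carton: Shorter brown rigid carton, 170 mm long (x), 56 mm wide (y). Flat underside, upright parallel sides. 44 mm high; from 25 mm past the middle the top of its +x end slopes down to 31 mm, crushed. About 0.25 kg (+-20 %). Origin: centre of underside, z up. Contents wedged inside; hidden centre of mass, 22 to 48 mm from the middle towards one x end or the other, centred in y.
- oil_bottle: Bystander: amber bottle, 72 mm in diameter, 210 mm tall, yellow cap. Origin: centre of its underside.
- jar: Bystander: amber jar with a steel lid, 72 mm in diameter, 85 mm tall. Origin: centre of its underside.
- flat_tin: Bystander: flat yellow tin, 84 mm in diameter, 45 mm tall. Origin: centre of its underside.

How it is judged:
By the outcome, as a careful person would: the job done as asked, in the order asked, and still so for the second after the job is handed in, with the robot touching nothing.
It also fails if it takes over 67 s, if anything falls off the work surface, if the arm or the gripper's body presses on something with over 40 N, if the wrist force passes 120 N, or if a joint passes its speed limit or range.

## Working session

There is one attempt and no reset: what is moved stays moved. The work goes in short steps, Python scripts to look and compute and a tool call to move; the robot and the scene stay as the last step left them, time stands still between calls to the robot, and variables do not carry over. Pictures are saved under pics/ and viewed, at most 10 in all, crops included, and the job is handed in when it is done.

Besides the shell and the picture viewer there is one more tool, called after "Call:" as name([rows], argument=value, ...), one row to a line, values as JSON. arm_command: Moves the arm, as the interface text tells. Its arguments: {"type":"object","properties":{"deltas":{"type":"array"}},"required":["deltas"]}

```bash
mkdir -p pics; ls; python3 - <<'E'
from station import *
import cv2, numpy as np
print(sense(), tip_reach)
for n in("side","top"):
    c=capture(n); cv2.imwrite(f"pics/{n}0.png",c["pixels"]); c.pop("pixels"); print(n,c)
E
```

```text
pics
{'time_s': 0.0, 'joints': array([ 8.98158650e+01,  2.20905083e+01,  3.79218364e-01, -2.70332519e-02,
       -6.84120808e+01, -1.48186473e+01]), 'joint_velocities': array([ 0.00166915, -0.06400744, -0.10706406,  0.07995637, -0.00791178,
       -0.05485239]), 'effort': array([ 2.76133420e-06, -3.90665781e+01,  1.87409949e+01,  4.22002763e+00,
        1.12091313e-02, -1.87887181e-04]), 'tcp_pos': array([0.16159759, 0.60308175, 0.20566355]), 'ee_rot': array([[ 9.65868210e-01, -2.59033593e-01, -4.45640590e-04],
       [-2.59033945e-01, -9.65865822e-01, -2.15176356e-03],
       [ 1.26950032e-04,  2.19375606e-03, -9.99997586e-01]]), 'wrist_force': array([ 0.43494388, -0.91724502,  0.07893464]), 'moment': array([ 0.00754072,  0.00508974, -0.00516025]), 'gripper_force': 0.0, 'gripper_width': 0.9972975255931196} 0.019
side {'fovy': 55.867073355392165, 'cx': 263.4527783085037, 'cy': 198.3582141908258, 'k1': -0.04324902751581222, 'rvec': array([ 2.07163264, -0.58798242,  0.33062833]), 'tvec': array([-0.53708917,  0.21298657,  0.66443687])}
top {'fovy': 43.707729943838515, 'cx': 255.54769573375617, 'cy': 189.4605952992344, 'k1': -0.04890881736705147, 'rvec': array([ 2.22596986, -2.17885707,  0.04737607]), 'tvec': array([-0.02054002,  0.60777825,  1.29540196])}
```

View pics/side0.png

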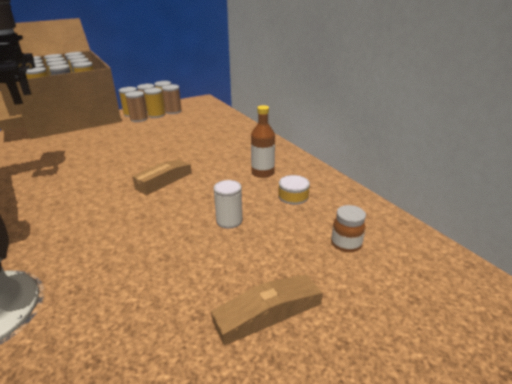

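View pics/top0.png

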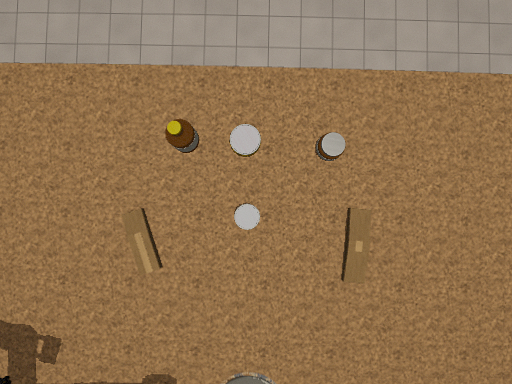

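The side view shows the tin at (228,203), the long carton at (268,305), the short carton at (163,175), the bottle at (263,145), the flat tin at (294,190) and the jar at (348,228). In the top view the tin is at (247,217), the long carton at (358,246) and the short one at (143,241), with its flat top towards the robot.

```bash
cat > h.py <<'E'
from station import *
import cv2, numpy as np
def cam(n):
    c=capture(n); c["f"]=192/np.tan(np.radians(c["fovy"]/2))
    c["R"]=cv2.Rodrigues(c["rvec"])[0]; c["C"]=-c["R"].T@c["tvec"]; return c
def K(c): return np.array([[c["f"],0,c["cx"]],[0,c["f"],c["cy"]],[0,0,1]]),np.array([c["k1"],0,0,0,0.])
def ray(c,p):
    u=cv2.undistortPoints(np.array([[p]],float),*K(c))[0,0]
    return c["C"],c["R"].T@np.array([u[0],u[1],1])
def onz(c,p,z):
    o,d=ray(c,p); return o+d*(z-o[2])/d[2]
def cross(c1,p1,c2,p2):
    o,d=ray(c1,p1);q,e=ray(c2,p2)
    s=np.linalg.lstsq(np.c_[d,-e],q-o,rcond=None)[0]
    a,b=o+s[0]*d,q+s[1]*e
    return (a+b)/2,np.linalg.norm(a-b)
def proj(c,P): return cv2.projectPoints(np.array(P,float).reshape(-1,1,3),c["rvec"],c["tvec"],*K(c))[0][:,0]
E
python3 - <<'E'
from h import *
t=cam("top");s=cam("side")
print(t["C"],s["C"])
def crop(c,x,y,w,h,k): return cv2.resize(c["pixels"][y:y+h,x:x+w],None,fx=k,fy=k,interpolation=cv2.INTER_CUBIC)
a=crop(t,110,200,60,80,5);b=crop(t,330,200,60,90,5)[:400]
cc=crop(s,200,265,130,80,3)[:240]; d=crop(s,125,150,130,80,3)[:240]
img=np.zeros((650,800,3),np.uint8)
img[:400,:300]=a;img[:400,300:600]=b;img[400:640,:390]=cc;img[400:640,400:790]=d
cv2.imwrite("pics/crops.png",img[:600])
# whites
for c,n in((t,"top"),(s,"side")):
    h=cv2.cvtColor(c["pixels"],cv2.COLOR_BGR2HSV)
    m=((h[...,1]<50)&(h[...,2]>130)).astype(np.uint8)
    k,l,st,ce=cv2.connectedComponentsWithStats(m)
    print(n,[(st[i].tolist(),ce[i].round(1).tolist()) for i in range(1,k) if 60<st[i][4]<2500])
E
```

```text
[ 0.55554808 -0.0043599   1.31879865] [ 0.21770634 -0.66202485  0.5381742 ]
top [([230, 124, 31, 31, 739], [244.7, 138.8]), ([322, 132, 23, 24, 435], [333.1, 143.7]), ([234, 204, 26, 26, 519], [246.6, 216.3])]
side [([65, 52, 26, 15, 237], [77.7, 59.1]), ([45, 54, 24, 16, 247], [55.8, 61.7]), ([27, 57, 18, 16, 123], [36.3, 65.9]), ([155, 81, 24, 10, 149], [166.2, 85.0]), ([137, 84, 24, 10, 158], [148.7, 88.3]), ([119, 87, 25, 10, 169], [130.7, 91.4]), ([233, 97, 27, 24, 208], [248.5, 109.0]), ([252, 147, 22, 23, 446], [262.5, 157.6]), ([279, 175, 30, 17, 394], [293.9, 183.2]), ([214, 180, 27, 47, 1094], [227.9, 202.8]), ([337, 206, 28, 18, 375], [351.0, 213.8]), ([335, 234, 27, 14, 241], [347.4, 241.5]), ([0, 297, 36, 41, 576], [13.2, 317.8])]
```

View pics/crops.png

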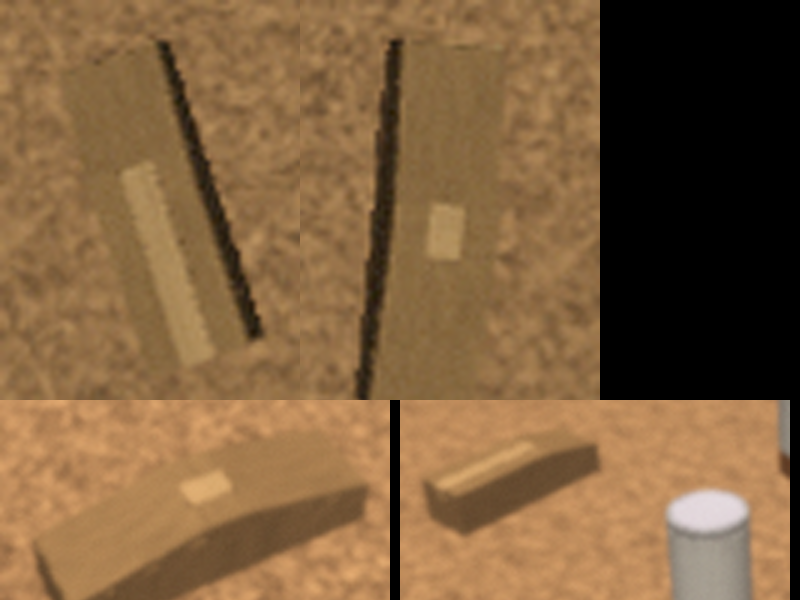

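The crops show both tapes clearly: the long carton's is at top (359,246) / side (269,294), and the short carton's runs top (137,234) to (150,272). The dark lines are shadows. I'll take the bodies by hue.

```bash
python3 - <<'E'
from h import *
t=cam("top");s=cam("side")
bl=cv2.GaussianBlur(t["pixels"],(5,5),0); h=cv2.cvtColor(bl,cv2.COLOR_BGR2HSV)
for n,p in dict(carS=(131,225),carL=(356,225),cork=(200,280),cork2=(300,240),tapL=(359,246)).items():
    r=h[p[1]-4:p[1]+5,p[0]-3:p[0]+4].reshape(-1,3);print(n,r.mean(0).round(1),r.std(0).round(1))
for c,boxes in((t,((110,200,60,80),(330,195,60,100))),(s,((125,150,70,45),(200,265,130,80)))):
    hh=cv2.cvtColor(cv2.GaussianBlur(c["pixels"],(3,3),0),cv2.COLOR_BGR2HSV)
    for x,y,w,q in boxes:
        sub=hh[y:y+q,x:x+w].astype(int)
        hu=sub[...,0];V=sub[...,2]
        body=((hu>=16)&(V>60)).astype(np.uint8)
        body=cv2.morphologyEx(cv2.morphologyEx(body,cv2.MORPH_OPEN,np.ones((5,5))),cv2.MORPH_CLOSE,np.ones((5,5)))
        cs=max(cv2.findContours(body,0,1)[0],key=cv2.contourArea)
        thr=np.percentile(V[body>0],50)+25
        tp=(cv2.erode(body,np.ones((3,3)))>0)&(V>thr)
        k,l,st,ce=cv2.connectedComponentsWithStats(tp.astype(np.uint8));i=1+np.argmax(st[1:,4])
        tc=max(cv2.findContours((l==i).astype(np.uint8),0,1)[0],key=cv2.contourArea)
        R=cv2.minAreaRect(cs)
        print("body",(np.array(R[0])+[x,y]).round(1),np.round(R[1],1),R[2],"box",(cv2.boxPoints(R)+[x,y]).round(1).tolist())
        R=cv2.minAreaRect(tc)
        print("tape",(ce[i]+[x,y]).round(1),np.round(R[1],1),R[2],(cv2.boxPoints(R)+[x,y]).round(1).tolist(),st[i][4])
# tin
P,g=cross(t,(246.6,216.3),s,(227.9,187.5));print("tin",P,g,onz(t,(246.6,216.3),.1))
print("tapeL",cross(t,(359.2,246.4),s,(268.7,294)))
print("jar",onz(t,(333.1,143.7),.085),"flat",onz(t,(244.7,138.8),.045),"oil",onz(t,(174.5,127.5),.21))
E
```

```text
carS [ 17.  132.2 133.2] [0.2 1.1 1. ]
carL [ 17.  133.5 133.1] [0.  1.1 1.2]
cork [ 15.9 131.9 140. ] [0.3 1.8 8.1]
cork2 [ 15.8 132.1 144.5] [0.4 1.8 5. ]
tapL [ 17.9 123.1 168. ] [0.3 2.2 7.3]
body [139.5 239.5] [79. 59.] 90.0 box [[110.0, 200.0], [169.0, 200.0], [169.0, 279.0], [110.0, 279.0]]
tape [146.4 260.9] [20.2  3.6] 70.01689147949219 [[141.2, 252.0], [144.6, 250.8], [151.5, 269.8], [148.1, 271.1]] 68
body [359.5 244.5] [99. 59.] 90.0 box [[330.0, 195.0], [389.0, 195.0], [389.0, 294.0], [330.0, 294.0]]
tape [358.4 246.1] [8. 5.] 90.0 [[356.0, 242.0], [361.0, 242.0], [361.0, 250.0], [356.0, 250.0]] 44Traceback (most recent call last):
  File "<stdin>", line 16, in <module>
    return _wrapfunc(a, 'argmax', axis=axis, out=out, **kwds)
    return bound(*args, **kwds)
ValueError: attempt to get argmax of an empty sequence
```

```bash
python3 - <<'E'
from h import *
t=cam("top");s=cam("side")
def hue(c,k=5):
    b=cv2.GaussianBlur(c["pixels"],(k,k),0).astype(np.float32);return 30*(b[...,1]-b[...,0])/np.maximum(b[...,2]-b[...,0],1),b.max(2)
H,V=hue(t)
for (x,y,w,q),L,z in(((110,200,60,80),.17,.04),((330,195,60,100),.2,.035)):
    m=((H[y:y+q,x:x+w]>16.5)&(V[y:y+q,x:x+w]>95)).astype(np.uint8)
    m=cv2.morphologyEx(cv2.morphologyEx(m,cv2.MORPH_OPEN,np.ones((5,5))),cv2.MORPH_CLOSE,np.ones((5,5)))
    c=max(cv2.findContours(m,0,1)[0],key=cv2.contourArea)
    R=cv2.minAreaRect(c);B=cv2.boxPoints(R)+[x,y]
    print("body",R[1],R[2],(np.array(R[0])+[x,y]).round(1)); print((np.array([onz(t,p,z) for p in B])*1e3).round())
    hv=(V[y:y+q,x:x+w]>149)&(H[y:y+q,x:x+w]>17.3)
    tc=np.argwhere(hv)[:,::-1]+[x,y]
    R=cv2.minAreaRect(tc.astype(np.float32));print("tape",R, (np.array([onz(t,p,z) for p in cv2.boxPoints(R)])*1e3).round().tolist())
print("tin",cross(t,(246.6,216.3),s,(227.9,187.5)),onz(t,(246.6,216.3),.1))
print("tapeL",cross(t,(359.2,246.4),s,(268.7,294)))
# short tape ends: top (139/5..) 
for a,b in(((137.5,233.5),(173,165.2)),((150,272),(139.5,180.5))): print("tapeS",cross(t,a,s,b))
print("jar",onz(t,(333.1,143.7),.085),"flat",onz(t,(244.7,138.8),.045),"oil",onz(t,(174.5,127.5),.21))
E
```

```text
body (63.35361099243164, 21.595109939575195) 72.6459732055664 [139.8 242. ]
[[531. 354.  40.]
 [549. 299.  40.]
 [390. 244.  40.]
 [371. 298.  40.]]
tape ((142.8000030517578, 251.90000915527344), (40.160926818847656, 7.273238658905029), 71.56505584716797) [[481.0, 317.0, 40.0], [487.0, 299.0, 40.0], [387.0, 262.0, 40.0], [380.0, 280.0, 40.0]]
body (21.51910400390625, 74.03616333007812) 5.617580413818359 [357.9 245. ]
[[ 368. -248.   35.]
 [ 565. -264.   35.]
 [ 561. -322.   35.]
 [ 363. -306.   35.]]
tape ((358.5, 246.0), (10.0, 7.0), 90.0) [[475.0, -277.0, 35.0], [475.0, -296.0, 35.0], [448.0, -296.0, 35.0], [448.0, -277.0, 35.0]]
tin (array([0.53764365, 0.01306065, 0.0982831 ]), np.float64(0.004211779336392953)) [0.53578221 0.01396617 0.1       ]
tapeL (array([ 0.46333043, -0.28552992,  0.05309437]), np.float64(0.003747140952551415))
tapeS (array([0.49096966, 0.30072905, 0.04494401]), np.float64(0.017418230200760186))
tapeS (array([0.3850125 , 0.26761288, 0.03976441]), np.float64(0.008403479088966583))
jar [ 0.72829639 -0.2060412   0.085     ] flat [0.74176681 0.02445493 0.045     ] oil [0.7407709  0.18515777 0.21      ]
```

```bash
cat >> h.py <<'E'
from scipy.spatial.transform import Rotation as Ro
def go(x,y,z,yaw):
    "row from the present pose to TCP (mm) with tool x at yaw (deg), pointing down"
    s=sense();R=s["ee_rot"];a=np.radians(yaw)
    T=np.array([[np.cos(a),np.sin(a),0],[np.sin(a),-np.cos(a),0],[0,0,-1]])
    d=R.T@(np.array([x,y,z])/1e3-s["tcp_pos"])*100
    print((x,y,z,yaw),Ro.from_matrix(R.T@T).as_rotvec().round(4).tolist(),d.round(2).tolist())
E
python3 -c "
from h import *
go(480,100,207,-4.6);go(500,-100,207,-4.6)"
```

```text
(480, 100, 207, -4.6) [0.0004, 0.0, -0.1815] [43.78, 40.4, -0.03]
(500, -100, 207, -4.6) [0.0004, 0.0, -0.1815] [50.89, 59.21, -0.02]
```

Call:
arm_command([
  [0,0,-0.1,20,17,0,-1],
  [0,0,-0.18,43.8,40.4,0,-1],
  [0,0,-0.18,43.8,40.4,0,-1],
  [0,0,-0.18,43.8,40.4,0,-1],
  [0,0,-0.18,43.8,40.4,0,-1],
  [0,0,-0.18,43.8,40.4,0,-1],
  [0,0,-0.18,43.8,40.4,0,-1],
  [0,0,-0.18,43.8,40.4,0,-1],
])

```text
time_s: 1.07
tcp_pos: [0.3411, 0.3206, 0.2071]
ee_rot: [[0.997, -0.081, 0.0], [-0.081, -0.997, 0.001], [0.0, -0.001, -1.0]]
wrist_force: [0.3, 0.4, 0.4]
gripper_width: 1.0
gripper_force: 0.0
```

```bash
python3 -c "
from h import *
print(sense()['tcp_pos']);go(480,100,207,-4.6);go(480,-80,207,-4.6);go(464,-285,150,-4.6)"
```

```text
[0.3411439  0.32060743 0.20713763]
(480, 100, 207, -4.6) [-0.0008, -0.0004, -0.0008] [15.63, 20.86, 0.0]
(480, -80, 207, -4.6) [-0.0008, -0.0004, -0.0008] [17.09, 38.8, -0.01]
(464, -285, 150, -4.6) [-0.0008, -0.0004, -0.0008] [17.15, 59.37, 5.67]
```

Call:
arm_command([
  [0,0,0,2.9,3,0,-1],
  [0,0,0,5.6,6,0,-1],
  [0,0,0,8.4,9.2,0,-1],
  [0,0,0,11,12.5,0,-1],
  [0,0,0,13.5,16,0,-1],
  [0,0,0,15,20,0,-1],
  [0,0,0,16,24,0,-1],
  [0,0,0,16.5,28,0,-1],
])

```text
time_s: 1.73
tcp_pos: [0.4829, 0.0297, 0.2068]
ee_rot: [[0.997, -0.082, 0.001], [-0.082, -0.997, -0.0], [0.001, -0.0, -1.0]]
wrist_force: [1.5, 0.7, 0.1]
gripper_width: 1.003
gripper_force: 0.0
```

```bash
python3 -c "
from h import *
print(sense()['tcp_pos']);go(464,-285,150,-4.6);go(464,-285,90,-4.6)"
```

```text
[0.48293124 0.02965225 0.20679255]
(464, -285, 150, -4.6) [-0.0, -0.0007, -0.0016] [0.68, 31.51, 5.68]
(464, -285, 90, -4.6) [-0.0, -0.0007, -0.0016] [0.68, 31.52, 11.68]
```

Call:
arm_command([
  [0,0,0,0,4,0,-1],
  [0,0,0,0.2,8,0,-1],
  [0,0,0,0.4,12,0,-1],
  [0,0,0,0.6,16,0,-1],
  [0,0,0,0.7,20,2,-1],
  [0,0,0,0.7,24,5,-1],
  [0,0,0,0.7,28,8,-1],
  [0,0,0,0.7,31.4,10,-1],
])

```text
time_s: 2.4
tcp_pos: [0.464, -0.2689, 0.1152]
ee_rot: [[0.997, -0.082, 0.001], [-0.082, -0.997, 0.0], [0.001, -0.0, -1.0]]
wrist_force: [-0.0, -0.1, -0.1]
gripper_width: 1.002
gripper_force: 0.0
```

```bash
python3 - <<'E'
from h import *
print(sense()['tcp_pos']);go(464,-285,30,-4.6)
t=cam("top");s=cam("side")
a=t["pixels"][180:310,290:420];b=s["pixels"][220:360,190:350]
cv2.imwrite("pics/c2.png",np.hstack([cv2.resize(a,(400,400),interpolation=2),cv2.resize(b,(400,400),interpolation=2)]))
E
```

```text
[ 0.46402218 -0.26888729  0.11521037]
(464, -285, 30, -4.6) [-0.0001, -0.0006, -0.0016] [0.12, 1.61, 8.52]
```

View pics/c2.png

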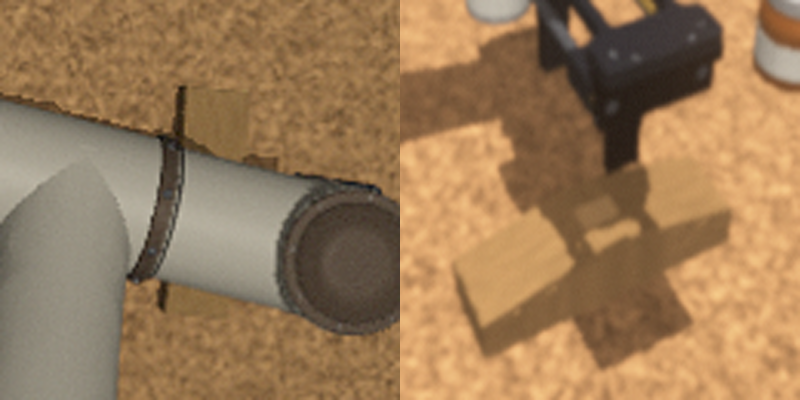

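The view shows the open fingers above the carton's middle (side crop 620,160), clear of it and still about 16 mm short in y. Next I line up and descend.

Call:
arm_command([
  [0,0,0,0,1.2,0.5,-1],
  [0,0,0,0.1,1.6,2,-1],
  [0,0,0,0.1,1.6,4,-1],
  [0,0,0,0.1,1.6,6,-1],
  [0,0,0,0.1,1.6,7.5,-1],
  [0,0,0,0.1,1.6,8.4,-1],
  [0,0,0,0.1,1.6,8.4,-1],
  [0,0,0,0.1,1.6,8.4,1],
])

```text
time_s: 3.17
tcp_pos: [0.4651, -0.2833, 0.0328]
ee_rot: [[0.997, -0.08, 0.001], [-0.08, -0.997, -0.001], [0.001, 0.001, -1.0]]
wrist_force: [-0.2, 0.6, 0.8]
gripper_width: 0.971
gripper_force: 0.0
```

Call:
arm_command([
  [0,0,0,0,0,0,1],
  [0,0,0,0,0,0,1],
  [0,0,0,0,0,0,1],
  [0,0,0,0,0,0,1],
  [0,0,0,0,0,0,1],
  [0,0,0,0,0,0,1],
  [0,0,0,0,0,0,1],
  [0,0,0,0,0,0,1],
])

```text
time_s: 3.83
tcp_pos: [0.4646, -0.2835, 0.0326]
ee_rot: [[0.997, -0.081, 0.001], [-0.081, -0.997, -0.0], [0.001, 0.0, -1.0]]
wrist_force: [-0.4, -0.3, 3.5]
gripper_width: 0.622
gripper_force: 30.0
```

```bash
python3 -c "
from h import *
s=sense()
for k in ('tcp_pos','wrist_force','moment','gripper_width','gripper_force'): print(k,s[k])"
```

```text
tcp_pos [ 0.46457136 -0.28354954  0.0326015 ]
wrist_force [-0.35859319 -0.27213912  3.54596594]
moment [ 0.1002374   0.17387565 -0.01892454]
gripper_width 0.6219706841887305
gripper_force 30.001952648162842
```

Call:
arm_command([
  [0,0,0,0,0,-0.2,1],
  [0,0,0,0,0,-0.4,1],
  [0,0,0,0,0,-0.6,1],
  [0,0,0,0,0,-0.6,1],
  [0,0,0,0,0,-0.6,1],
  [0,0,0,0,0,-0.6,1],
  [0,0,0,0,0,-0.6,1],
  [0,0,0,0,0,-0.6,1],
])

```text
time_s: 4.5
tcp_pos: [0.4641, -0.2833, 0.0379]
ee_rot: [[0.997, -0.082, -0.001], [-0.082, -0.997, 0.0], [-0.001, -0.0, -1.0]]
wrist_force: [-0.8, 0.3, -3.0]
gripper_width: 0.622
gripper_force: 30.0
```

```bash
cat >> h.py <<'E'
def feel():
    s=sense();R=s["ee_rot"]
    print(s["time_s"],"tcp",(s["tcp_pos"]*1e3).round(1),"F",s["wrist_force"].round(2),"M",s["moment"].round(4),"Mtool",(R.T@s["moment"]).round(4),"grip",s["gripper_force"],"tilt",np.round(R[:,2],4))
    W=-s["wrist_force"][2];print("offset along tool x mm",(1e3*(R.T@s["moment"])[1]/W))
E
python3 -c "
from h import *
feel();c=capture('side');cv2.imwrite('pics/s3.png',c['pixels'])
feel()"
```

```text
4.5 tcp [ 464.1 -283.3   37.9] F [-0.79  0.35 -2.96] M [0.0623 0.0523 0.0034] Mtool [ 0.0578 -0.0572 -0.0034] grip 29.997233748435974 tilt [-5.e-04  3.e-04 -1.e+00]
offset along tool x mm -19.35849621926885
4.55 tcp [ 464.1 -283.3   37.9] F [-0.56  0.78 -2.72] M [0.013  0.0853 0.0249] Mtool [ 0.006  -0.0861 -0.0249] grip 29.997284710407257 tilt [-5.e-04  2.e-04 -1.e+00]
offset along tool x mm -31.631637079435208
```

Call:
arm_command([
  [0,0,0,0,0,0.4,1],
  [0,0,0,0,0,0.6,1],
  [0,0,0,0,0,0.6,-0.4],
  [0,0,0,0,0,0.6,-0.4],
  [0,0,0,0,0,0.6,-0.4],
  [0,0,0,1.5,0,0.6,-0.4],
  [0,0,0,3.5,0,0.6,-0.4],
  [0,0,0,5.3,0,0.6,-0.4],
])

```text
time_s: 5.22
tcp_pos: [0.5174, -0.288, 0.0325]
ee_rot: [[0.997, -0.082, -0.0], [-0.082, -0.997, -0.0], [-0.0, 0.0, -1.0]]
wrist_force: [0.6, 0.1, 0.5]
gripper_width: 0.702
gripper_force: 0.0
```

Call:
arm_command([
  [0,0,0,0,0,0,-0.4],
  [0,0,0,0,0,0,1],
  [0,0,0,0,0,0,1],
  [0,0,0,0,0,0,1],
  [0,0,0,0,0,0,1],
  [0,0,0,0,0,0,1],
  [0,0,0,0,0,0,1],
])

```text
time_s: 5.8
tcp_pos: [0.5167, -0.2877, 0.0323]
ee_rot: [[0.997, -0.082, -0.0], [-0.082, -0.997, 0.0], [-0.0, -0.0, -1.0]]
wrist_force: [0.6, 0.6, 0.5]
gripper_width: 0.331
gripper_force: 0.0
```

Call:
arm_command([
  [0,0,0,0,0,-0.2,1],
  [0,0,0,0,0,-0.5,1],
  [0,0,0,0,0,-0.8,1],
  [0,0,0,0,0,-1.0,1],
  [0,0,0,0,0,-1.0,1],
  [0,0,0,0,0,-1.0,1],
  [0,0,0,0,0,-1.0,1],
  [0,0,0,0,0,-1.0,1],
])

```text
time_s: 6.47
tcp_pos: [0.517, -0.2877, 0.042]
ee_rot: [[0.997, -0.082, -0.0], [-0.082, -0.997, 0.0], [-0.0, -0.0, -1.0]]
wrist_force: [0.9, -1.4, 0.3]
gripper_width: 0.004
gripper_force: 0.0
```

```bash
python3 -c "
from h import *
feel()
for i in range(4): capture('side'); feel()
c=capture('side');b=c['pixels'][220:360,190:350]
cv2.imwrite('pics/s4.png',cv2.resize(b,None,fx=4,fy=4,interpolation=2))"
```

```text
6.4667 tcp [ 517.  -287.7   42. ] F [ 0.94 -1.36  0.27] M [-0.008  -0.0549  0.0091] Mtool [-0.0035  0.0554 -0.0091] grip 0.0 tilt [-3.e-04  1.e-04 -1.e+00]
offset along tool x mm -202.84062903389878
6.5167 tcp [ 517.  -287.7   41.9] F [ 0.8   0.32 -0.73] M [-0.0182 -0.0166 -0.0208] Mtool [-0.0168  0.0181  0.0208] grip 0.0 tilt [-3.e-04  1.e-04 -1.e+00]
offset along tool x mm 24.702036679792307
6.5667 tcp [ 517.  -287.7   41.9] F [-0.8  -0.23 -0.18] M [-0.0305 -0.0445  0.0262] Mtool [-0.0267  0.0469 -0.0262] grip 0.0 tilt [-3.e-04  1.e-04 -1.e+00]
offset along tool x mm 267.1856514010338
6.6167 tcp [ 517.  -287.7   42. ] F [-0.09 -0.02  0.31] M [-0.0449 -0.0259 -0.0204] Mtool [-0.0426  0.0295  0.0204] grip 0.0 tilt [-3.e-04  1.e-04 -1.e+00]
offset along tool x mm -94.92333840512153
6.6667 tcp [ 517.  -287.7   42. ] F [ 0.19 -0.53  1.05] M [ 0.03    0.0262 -0.0354] Mtool [ 0.0278 -0.0286  0.0354] grip 0.0 tilt [-3.e-04  1.e-04 -1.e+00]
offset along tool x mm 27.16480764451606
```

View pics/s4.png

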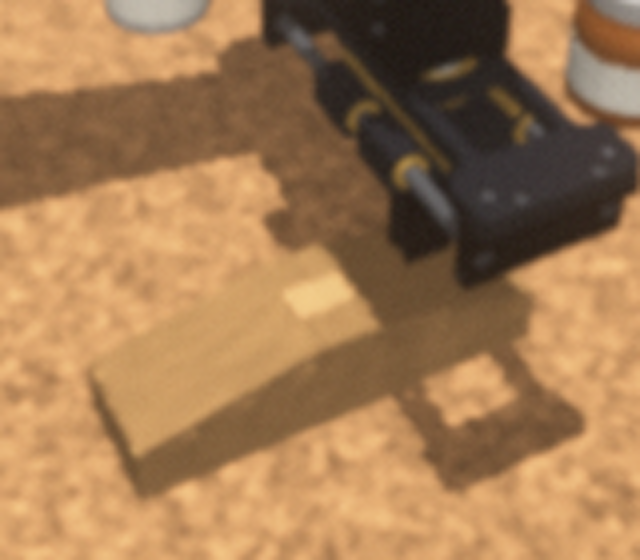

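The picture shows the carton unmoved (tape at about (318,295) in the crop) and the gripper over its far half. The width reads shut, though, and no force is felt. I'll check by projecting the tips.

```bash
python3 - <<'E'
from h import *
c=cam("side");s=sense();R=s["ee_rot"];p=s["tcp_pos"]
print(s["gripper_width"],s["joints"].round(2))
im=cv2.resize(c["pixels"][200:360,190:350],None,fx=3.7,fy=3.7,interpolation=2)
for q,col in((p,(0,0,255)),(p+R@[0,0,.019],(0,255,0)),(p+R@[0,.03,.019],(255,0,0)),(p+R@[0,-.03,.019],(255,0,255)),(p+R@[0,0,-.051],(255,255,0)),((.464,-.285,.05),(255,255,255)),((.563,-.293,.031),(255,255,255)),((.364,-.277,.031),(255,255,255))):
    u=(proj(c,q)[0]-[190,200])*3.7;cv2.circle(im,tuple(int(v) for v in u),4,col,-1)
cv2.imwrite("pics/s5.png",im)
t=cam("top");print("done")
E
```

```text
0.007693594978279408 [-13.42  28.24 -15.94  -0.   -45.83  98.74]
done
```

View pics/s5.png

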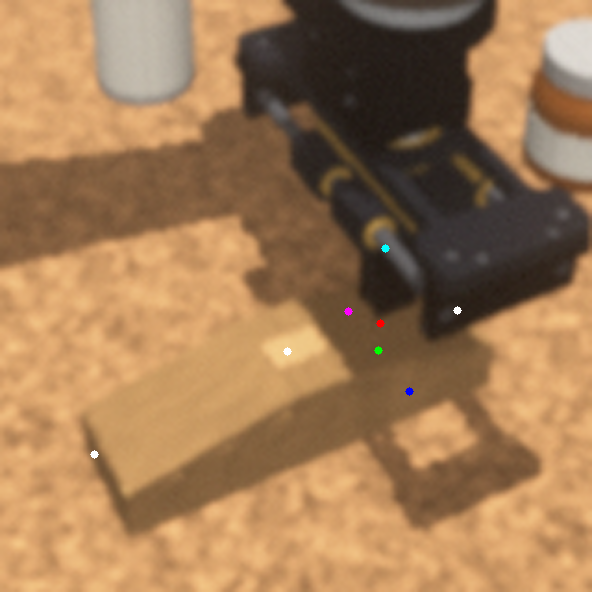

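The picture shows the visible fingertips at about (395,310), clearly above the projected tip (green, (378,350)). The tips may really stand higher than reported. I'll compute how much.

```bash
python3 - <<'E'
from h import *
c=cam("side");s=sense();p=s["tcp_pos"]
o,d=ray(c,(296.8,284.3)); 
for y in(-.278,-.288,-.298): print("now ray at y",y,(o+d*(y-o[1])/d[1]).round(4))
# c2 near finger tip (622,172) in the right half, crop scale 2.5,2.857; tcp then (464,-268.9,115.2), open 43.5 mm half
u=(190+222/2.5,220+172/2.857);o,d=ray(c,u)
for y in(-.268-.0435,-.268-.055): print("c2 ray",(o+d*(y-o[1])/d[1]).round(4),"expected tip z .096")
E
```

```text
now ray at y -0.278 [ 0.5341 -0.278   0.0326]
now ray at y -0.288 [ 0.5259 -0.288   0.0458]
now ray at y -0.298 [ 0.5176 -0.298   0.0589]
c2 ray [ 0.4678 -0.3115  0.107 ] expected tip z .096
c2 ray [ 0.4596 -0.323   0.1211] expected tip z .096
```

Call:
arm_command([
  [0,0,0,0,0,-1,1],
  [0,0,0,0,0,-3,1],
  [0,0,0,0,0,-5,1],
  [0,0,0,0,0,-7,1],
  [0,0,0,0,0,-8,0],
  [0,0,0,0,0,-8,-1],
])

```text
time_s: 7.37
tcp_pos: [0.5189, -0.2884, 0.1255]
ee_rot: [[0.997, -0.081, 0.006], [-0.081, -0.997, -0.002], [0.006, 0.002, -1.0]]
wrist_force: [-0.1, 0.3, -0.6]
gripper_width: 0.084
gripper_force: 0.0
```

```bash
python3 - <<'E'
from h import *
c=cam("side");s=sense();R=s["ee_rot"];p=s["tcp_pos"];print(p,s["gripper_width"])
im=cv2.resize(c["pixels"][170:350,190:370],None,fx=3.3,fy=3.3,interpolation=2)
w=s["gripper_width"]*.087/2
for q,col in((p,(0,0,255)),(p+R@[0,w,.019],(255,0,0)),(p+R@[0,-w,.019],(255,0,255)),(p+R@[0,0,-.051],(255,255,0))):
    u=(proj(c,q)[0]-[190,170])*3.3;cv2.circle(im,tuple(int(v) for v in u),3,col,-1)
cv2.imwrite("pics/s6.png",im)
E
```

```text
[ 0.51775597 -0.28783663  0.12349227] 0.1257994944338989
```

View pics/s6.png

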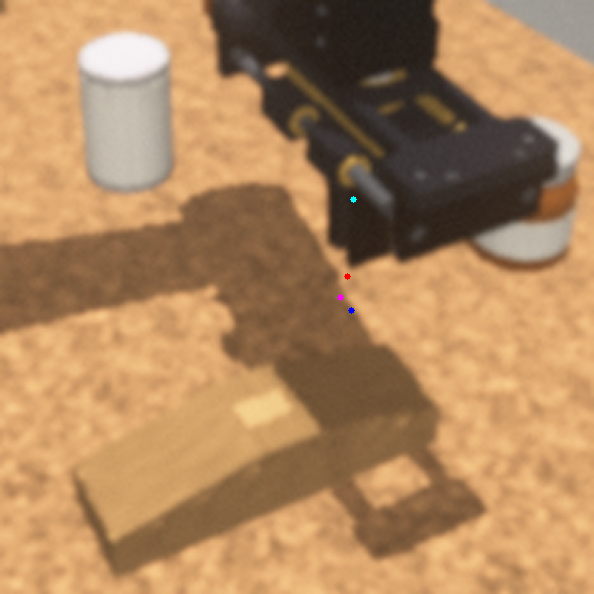

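The picture shows the tips at about (353,255) while the reported tip projects to (347,305), so the tips are higher than reported. That fits the first shallow grip and the empty second one. I'll quantify it using the tips' known xy.

```bash
python3 - <<'E'
from h import *
c=cam("side");s=sense();p=s["tcp_pos"];print(p)
for u in((353,255),(365,263),(340,247)):
    o,d=ray(c,(190+u[0]/3.3,170+u[1]/3.3))
    for y in(-.288,): 
        q=o+d*(y-o[1])/d[1];print(q.round(4),"bias z",q[2]-(p[2]-.019))
go(517,-288,60,-4.6)
E
```

```text
[ 0.51676757 -0.28748613  0.12199561]
[ 0.5199 -0.288   0.1374] bias z 0.034445430540575056
[ 0.5284 -0.288   0.1283] bias z 0.025290101642519575
[ 0.5111 -0.288   0.1466] bias z 0.043626128544112935
(517, -288, 60, -4.6) [-0.0005, -0.0001, -0.0018] [0.03, 0.05, 6.2]
```

Call:
arm_command([
  [0,0,0,0,0,0,-1],
  [0,0,0,0,0,1,-1],
  [0,0,0,0,0,3,-1],
  [0,0,0,0,0,5,-1],
  [0,0,0,0,0,6.5,-1],
  [0,0,0,0,0,8,-1],
  [0,0,0,0,0,9.3,-1],
  [0,0,0,0,0,9.8,-1],
])

```text
time_s: 8.13
tcp_pos: [0.5145, -0.2869, 0.0201]
ee_rot: [[0.997, -0.082, -0.007], [-0.082, -0.997, 0.002], [-0.007, -0.002, -1.0]]
wrist_force: [0.2, 0.3, -0.4]
gripper_width: 0.771
gripper_force: 0.0
```

Call:
arm_command([
  [0,0,0,0,0,0.5,-1],
  [0,0,0,0,0,1.0,-1],
  [0,0,0,0,0,1.4,-1],
  [0,0,0,0,0,1.7,-1],
  [0,0,0,0,0,1.9,-1],
  [0,0,0,0,0,1.9,-1],
])

```text
time_s: 8.63
tcp_pos: [0.517, -0.2877, 0.005]
ee_rot: [[0.997, -0.082, -0.0], [-0.082, -0.997, 0.0], [-0.0, -0.0, -1.0]]
wrist_force: [0.6, -0.2, 0.2]
gripper_width: 0.996
gripper_force: 0.0
```

Call:
arm_command([
  [0,0,0,0,0,0.2,1],
  [0,0,0,0,0,0.2,1],
  [0,0,0,0,0,0.2,1],
  [0,0,0,0,0,0.2,1],
  [0,0,0,0,0,0.2,1],
  [0,0,0,0,0,0.2,1],
  [0,0,0,0,0,0.2,1],
  [0,0,0,0,0,0.2,1],
])

```text
time_s: 9.3
tcp_pos: [0.5172, -0.2878, 0.0033]
ee_rot: [[0.997, -0.081, 0.0], [-0.081, -0.997, -0.0], [0.0, 0.0, -1.0]]
wrist_force: [0.2, -0.7, 0.6]
gripper_width: 0.642
gripper_force: 30.0
```

Call:
arm_command([
  [0,0,0,0,0,-0.2,1],
  [0,0,0,0,0,-0.5,1],
  [0,0,0,0,0,-0.8,1],
  [0,0,0,0,0,-1.0,1],
  [0,0,0,0,0,-1.0,1],
  [0,0,0,0,0,-1.0,1],
  [0,0,0,0,0,-1.0,1],
  [0,0,0,0,0,-1.0,1],
])

```text
time_s: 9.97
tcp_pos: [0.5172, -0.2876, 0.0131]
ee_rot: [[0.997, -0.082, 0.0], [-0.082, -0.997, 0.0], [0.0, -0.0, -1.0]]
wrist_force: [0.4, 0.7, -3.3]
gripper_width: 0.64
gripper_force: 30.0
```

```bash
cat >> h.py <<'E'
def feel(n=8):
    W=[];M=[]
    for i in range(n):
        if i: capture('side')
        s=sense();R=s["ee_rot"];W.append(s["wrist_force"]);M.append(R.T@s["moment"])
    W=np.array(W);M=np.array(M)
    print(s["time_s"],"tcp",(s["tcp_pos"]*1e3).round(1),"F",W.mean(0).round(2),"Mtool",M.mean(0).round(4),"sd",M.std(0).round(3),"grip",s["gripper_force"],s["gripper_width"])
    print("com offset along tool x mm (My/Fz)",-1e3*M.mean(0)[1]/-W.mean(0)[2])
E
python3 -c "
from h import *
feel()"
```

```text
10.3167 tcp [ 517.2 -287.7   13.1] F [ 0.25  0.43 -3.18] Mtool [0.1492 0.3091 0.0668] sd [0.028 0.021 0.029] grip 29.999439353596244 0.6396881195205645
com offset along tool x mm (My/Fz) -97.09821475403328
```

Call:
arm_command([
  [0,0,0,0,0,0.5,1],
  [0,0,0,0,0,1.0,1],
  [0,0,0,0,0,1.0,-1],
  [0,0,0,0,0,1.0,-1],
  [0,0,0,0,0,1.0,-1],
  [0,0,0,0,0,0.5,-1],
  [0,0,0,-3,0,0,-1],
  [0,0,0,-6,0,0,-1],
])

```text
time_s: 10.98
tcp_pos: [0.4583, -0.2831, 0.0141]
ee_rot: [[0.997, -0.08, 0.003], [-0.08, -0.997, -0.001], [0.003, 0.001, -1.0]]
wrist_force: [0.0, -0.1, -0.1]
gripper_width: 0.973
gripper_force: 0.0
```

```bash
python3 -c "
from h import *
go(408,-280.5,3,-4.6)"
```

```text
(408, -280.5, 3, -4.6) [0.0009, -0.0026, -0.0003] [-5.04, 0.14, 1.1]
```

Call:
arm_command([
  [0,0,0,-3,0,0,-1],
  [0,0,0,-4.9,0,0.5,-1],
  [0,0,0,-4.9,0,1.1,-1],
  [0,0,0,-4.9,0,1.1,1],
  [0,0,0,-4.9,0,1.1,1],
  [0,0,0,-4.9,0,1.1,1],
  [0,0,0,-4.9,0,1.1,1],
  [0,0,0,-4.9,0,1.1,1],
])

```text
time_s: 11.65
tcp_pos: [0.4094, -0.2789, 0.0022]
ee_rot: [[0.997, -0.081, 0.001], [-0.081, -0.997, -0.0], [0.001, 0.0, -1.0]]
wrist_force: [-0.6, 0.4, 0.2]
gripper_width: 0.71
gripper_force: 0.0
```

Call:
arm_command([
  [0,0,0,0,0,0,1],
  [0,0,0,0,0,0,1],
  [0,0,0,0,0,0,1],
  [0,0,0,0,0,-0.3,1],
  [0,0,0,0,0,-0.7,1],
  [0,0,0,0,0,-1.0,1],
  [0,0,0,0,0,-1.2,1],
  [0,0,0,0,0,-1.2,1],
])

```text
time_s: 12.32
tcp_pos: [0.4085, -0.2788, 0.0145]
ee_rot: [[0.997, -0.082, 0.0], [-0.082, -0.997, -0.0], [0.0, 0.0, -1.0]]
wrist_force: [0.3, -0.3, -3.6]
gripper_width: 0.637
gripper_force: 30.0
```

```bash
python3 -c "
from h import *
feel()"
```

```text
12.6667 tcp [ 408.3 -278.8   14. ] F [ 0.16 -0.29 -5.15] Mtool [-0.0287 -0.0338  0.0011] sd [0.028 0.03  0.035] grip 29.99914881074801 0.6412241065624816
com offset along tool x mm (My/Fz) 6.567369306345383
```

Call:
arm_command([
  [0,0,0,0,0,-1,1],
  [0,0,0,0,0,-2.8,1],
  [0,0,0,0,0,-4.8,1],
  [0,0,0,0,0,-6.8,1],
  [0,0,0,0,0,-8.8,1],
  [0,0,0,0,0,-10.8,1],
  [0,0,0,0,0,-12.0,1],
  [0,0,0,0,0,-12.5,1],
])

```text
time_s: 13.33
tcp_pos: [0.4094, -0.2791, 0.1411]
ee_rot: [[0.997, -0.082, 0.004], [-0.082, -0.997, -0.001], [0.004, 0.001, -1.0]]
wrist_force: [0.6, -0.6, -5.1]
gripper_width: 0.642
gripper_force: 30.0
```

```bash
python3 - <<'E'
from h import *
feel(4);feel(14)
c=cam("side");s=sense();R=s["ee_rot"];p=s["tcp_pos"]
cv2.imwrite("pics/s7.png",np.vstack([cv2.resize(c["pixels"][100:340,140:380],(560,560),interpolation=2)]))
E
```

```text
13.4833 tcp [ 407.9 -278.5  138.6] F [ 0.03 -0.07 -4.65] Mtool [-0.0048 -0.0052 -0.0197] sd [0.056 0.057 0.014] grip 29.999087853357196 0.6376926645161717
com offset along tool x mm (My/Fz) 1.1255016406312266
14.1333 tcp [ 408.5 -278.8  139.1] F [-0.07 -0.2  -4.93] Mtool [-0.017  -0.034   0.0045] sd [0.028 0.038 0.037] grip 29.999027475714684 0.643127147202188
com offset along tool x mm (My/Fz) 6.895181045953419
```

View pics/s7.png

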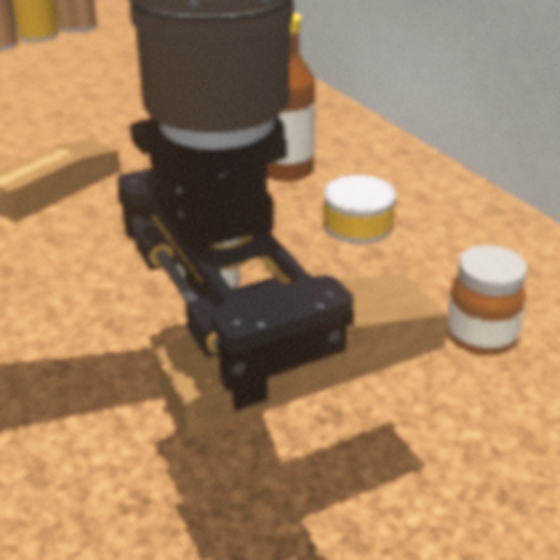

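The picture shows the long carton held level, far end at (440,310) and clear of the jar. Its centre of mass is about 6 mm from the grip towards +x, which puts it about 49 mm from the middle towards the near end. I'll set it on the tin with the tin under about −43 mm, so it balances both alone and loaded.

Call:
arm_command([
  [0,0,0,0.3,-1,0,1],
  [0,0,0,1,-3,0,1],
  [0,0,0,1.8,-6,0,1],
  [0,0,0,2.7,-9,0,1],
  [0,0,0,3.6,-12,0,1],
  [0,0,0,4.5,-15,0,1],
  [0,0,0,5.4,-18,0,1],
  [0,0,0,6.3,-21,0,1],
])

```text
time_s: 14.85
tcp_pos: [0.4887, -0.0726, 0.1393]
ee_rot: [[0.997, -0.081, 0.001], [-0.081, -0.997, 0.0], [0.0, -0.0, -1.0]]
wrist_force: [1.3, -0.7, -4.5]
gripper_width: 0.641
gripper_force: 30.0
```

Call:
arm_command([
  [0,0,0,0.9,-3,0,1],
  [0,0,0,1.8,-6,0,1],
  [0,0,0,2.4,-8,0,1],
  [0,0,0,2.8,-9,0,1],
  [0,0,0,2.9,-9.2,0,1],
  [0,0,0,2.9,-9.2,0,1],
  [0,0,0,2.9,-9.2,0,1],
])

```text
time_s: 15.43
tcp_pos: [0.5241, 0.0141, 0.1389]
ee_rot: [[0.997, -0.082, -0.001], [-0.082, -0.997, -0.0], [-0.001, 0.0, -1.0]]
wrist_force: [-0.7, 0.0, -4.3]
gripper_width: 0.643
gripper_force: 30.0
```

```bash
python3 - <<'E'
from h import *
feel(8);go(524,14.7,108,-4.6)
t=cam("top");s=cam("side")
for c,n in((t,"top"),(s,"side")):
    h=cv2.cvtColor(c["pixels"],cv2.COLOR_BGR2HSV)
    m=((h[...,1]<50)&(h[...,2]>130)).astype(np.uint8)
    k,l,st,ce=cv2.connectedComponentsWithStats(m)
    print(n,[(st[i].tolist(),ce[i].round(1).tolist()) for i in range(1,k) if 200<st[i][4]<2500])
E
```

```text
15.7833 tcp [524.7  14.1 139.2] F [-0.06  0.15 -4.76] Mtool [-0.035  -0.0374 -0.0064] sd [0.034 0.033 0.048] grip 29.999077159445733 0.6440724708456291
com offset along tool x mm (My/Fz) 7.8529530978112385
(524, 14.7, 108, -4.6) [-0.0, -0.0001, -0.0025] [-0.07, -0.05, 3.12]
top [([230, 124, 31, 31, 739], [244.7, 138.8]), ([322, 132, 23, 24, 433], [333.0, 143.7]), ([182, 214, 51, 49, 1414], [203.9, 239.7]), ([228, 377, 41, 7, 202], [248.1, 380.7])]
side [([161, 0, 70, 46, 2351], [200.5, 18.8]), ([65, 52, 27, 15, 256], [78.0, 59.2]), ([45, 54, 24, 16, 270], [55.9, 61.8]), ([23, 57, 22, 16, 280], [32.7, 64.6]), ([119, 81, 60, 17, 510], [147.8, 88.6]), ([279, 175, 30, 17, 399], [293.8, 183.2]), ([215, 181, 26, 47, 1030], [227.8, 204.3]), ([337, 206, 28, 20, 433], [351.0, 215.0]), ([333, 232, 29, 16, 258], [346.5, 241.2]), ([0, 271, 38, 69, 969], [20.7, 299.1])]
```

Call:
arm_command([
  [0,0,0,0,0,0.8,1],
  [0,0,0,0,0,1.7,1],
  [0,0,0,0,0,2.4,1],
  [0,0,0,0,0,2.8,1],
  [0,0,0,0,0,3.1,1],
  [0,0,0,0,0,3.2,1],
  [0,0,0,0,0,3.3,1],
  [0,0,0,0,0,3.4,1],
])

```text
time_s: 16.55
tcp_pos: [0.5252, 0.0148, 0.1053]
ee_rot: [[0.997, -0.082, 0.001], [-0.082, -0.997, 0.0], [0.001, -0.0, -1.0]]
wrist_force: [-0.2, 0.1, -4.3]
gripper_width: 0.638
gripper_force: 30.0
```

Call:
arm_command([
  [0,0,0,0,0,0.08,1],
  [0,0,0,0,0,0.16,1],
  [0,0,0,0,0,0.22,1],
  [0,0,0,0,0,0.22,1],
  [0,0,0,0,0,0.22,1],
])

```text
time_s: 16.97
tcp_pos: [0.5249, 0.0147, 0.103]
ee_rot: [[0.997, -0.082, 0.0], [-0.082, -0.997, 0.0], [0.0, -0.0, -1.0]]
wrist_force: [0.4, 0.4, -4.9]
gripper_width: 0.641
gripper_force: 30.0
```

```bash
python3 - <<'E'
from h import *
feel(4)
s=cam("side");b=cv2.GaussianBlur(s["pixels"],(3,3),0).astype(np.float32)
print("pred tape",proj(s,(.580,.0096,.15)), "pred tin top",proj(s,(.5365,.0137,.1)))
im=cv2.resize(s["pixels"][100:260,160:360],None,fx=4,fy=3.7,interpolation=2)
cv2.imwrite("pics/s8.png",im[:590])
E
```

```text
17.1167 tcp [524.9  14.7 103. ] F [ 0.12  0.54 -4.85] Mtool [ 0.0004 -0.0329 -0.0002] sd [0.028 0.033 0.007] grip 29.999078158289194 0.6433006711755562
com offset along tool x mm (My/Fz) 6.791908143699448
pred tape [[242.72714733 164.45478665]] pred tin top [[226.4260977  186.91385484]]
```

View pics/s8.png

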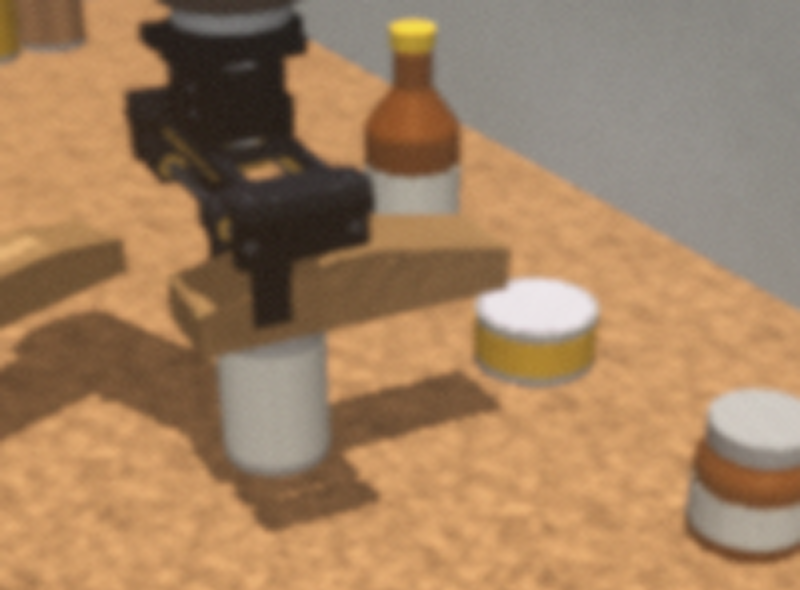

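The picture shows the carton just above the tin (tin at (272,400) in the crop, finger at (272,290)), level. I keep lowering until there is contact.

Call:
arm_command([
  [0,0,0,0,0,0.06,1],
  [0,0,0,0,0,0.12,1],
  [0,0,0,0,0,0.18,1],
  [0,0,0,0,0,0.18,1],
])

```text
time_s: 17.5
tcp_pos: [0.525, 0.0147, 0.1022]
ee_rot: [[0.997, -0.081, 0.001], [-0.081, -0.997, -0.0], [0.001, 0.0, -1.0]]
wrist_force: [-3.2, 0.3, 4.2]
gripper_width: 0.643
gripper_force: 30.0
```

Call:
arm_command([
  [0,0,0,0,0,-0.08,1],
  [0,0,0,0,0,-0.08,1],
  [0,0,0,0,0,-0.08,-0.4],
  [0,0,0,0,0,-0.08,-0.4],
  [0,0,0,0,0,-0.08,-0.4],
  [0,0,0,0,0,-0.08,-0.4],
])

```text
time_s: 18.0
tcp_pos: [0.5253, 0.0147, 0.102]
ee_rot: [[0.997, -0.082, 0.001], [-0.082, -0.997, 0.0], [0.001, -0.0, -1.0]]
wrist_force: [-0.2, -0.0, 0.9]
gripper_width: 0.695
gripper_force: 0.0
```

```bash
python3 - <<'E'
from h import *
feel(4)
s=cam("side");np.save("/tmp/side_rel.npy",s["pixels"])
im=cv2.resize(s["pixels"][100:260,160:360],None,fx=4,fy=3.7,interpolation=2)
cv2.imwrite("pics/s9.png",im[:590])
E
```

```text
18.15 tcp [525.   14.7 102. ] F [ 0.43 -0.04  0.3 ] Mtool [-0.0142  0.0134 -0.007 ] sd [0.007 0.011 0.038] grip 0.0 0.7000153439361809
com offset along tool x mm (My/Fz) 45.10503280780471
```

```bash
python3 - <<'E'
from h import *
a=cv2.imread("pics/s8.png");b=cv2.imread("pics/s9.png");c=cv2.resize(cam("side")["pixels"][100:260,160:360],None,fx=4,fy=3.7,interpolation=2)[:590]
for r in((370,520,200,320),(165,240,255,370),(200,340,340,480)):
    q=[cv2.cvtColor(i[r[2]:r[3],r[0]:r[1]],cv2.COLOR_BGR2GRAY).astype(np.float32) for i in(a,b,c)]
    print([np.round(cv2.phaseCorrelate(q[0],k,cv2.createHanningWindow(q[0].shape[::-1],cv2.CV_32F)),2) if 0 else np.array(cv2.phaseCorrelate(q[0],k)[0]).round(2) for k in q[1:]])
E
```

```text
[array([-0.  ,  0.06]), array([-0.12, -0.09])]
[array([0.51, 0.07]), array([0.51, 0.08])]
[array([0.01, 0.  ]), array([0.02, 0.01])]
```

Call:
arm_command([
  [0,0,0,0,0,0,-0.7],
  [0,0,0,0,0,0,-1],
  [0,0,0,0,0,-0.5,-1],
  [0,0,0,0,0,-2,-1],
  [0,0,0,0,0,-4,-1],
  [0,0,0,0,0,-7,-1],
  [0,0,0,0,0,-10.5,-1],
  [0,0,0,0,0,-13,-1],
])

```text
time_s: 18.92
tcp_pos: [0.5256, 0.0146, 0.2353]
ee_rot: [[0.997, -0.081, 0.004], [-0.081, -0.997, 0.0], [0.004, -0.0, -1.0]]
wrist_force: [1.5, -0.6, -0.3]
gripper_width: 0.996
gripper_force: 0.0
```

```bash
python3 - <<'E'
from h import *
a=cv2.imread("pics/s8.png");c=cv2.resize(cam("side")["pixels"][100:260,160:360],None,fx=4,fy=3.7,interpolation=2)[:590]
cv2.imwrite("pics/s10.png",c)
for r in((370,520,200,320),(165,240,255,370),(200,340,340,480)):
    q=[cv2.cvtColor(i[r[2]:r[3],r[0]:r[1]],cv2.COLOR_BGR2GRAY).astype(np.float32) for i in(a,c)]
    print(np.array(cv2.phaseCorrelate(*q)[0]).round(2))
s=sense();print(s["tcp_pos"])
go(450,200,230,19.3);go(460,299,120,19.3)
E
```

```text
[-3.83 -0.21]
[0.47 0.18]
[0.04 0.03]
[0.52851318 0.01479135 0.24050919]
(450, 200, 230, 19.3) [0.0006, -0.0137, -0.4173] [-9.33, -17.83, 0.97]
(460, 299, 120, 19.3) [0.0006, -0.0137, -0.4173] [-9.27, -27.75, 11.99]
```

Call:
arm_command([
  [0,0,-0.1,-0.8,-2.5,0,-1],
  [0,0,-0.2,-2,-6,0,-1],
  [0,0,-0.32,-3.3,-10,0,-1],
  [0,0,-0.417,-4.6,-14,0,-1],
  [0,0,-0.417,-6,-18,1,-1],
  [0,0,-0.417,-7.4,-22,4,-1],
  [0,0,-0.417,-8.5,-25.5,7.5,-1],
  [0,0,-0.417,-9.2,-27.7,11,-1],
])

```text
time_s: 19.63
tcp_pos: [0.4588, 0.2883, 0.1395]
ee_rot: [[0.944, 0.331, 0.004], [0.331, -0.944, 0.004], [0.005, -0.002, -1.0]]
wrist_force: [0.3, 0.6, -1.8]
gripper_width: 0.998
gripper_force: 0.0
```

Call:
arm_command([
  [0,0,0,0,0,1,-1],
  [0,0,0,0,0,1.5,-1],
  [0,0,0,0,0,1.5,-1],
  [0,0,0,0,0,1.5,-1],
])

```text
time_s: 19.97
tcp_pos: [0.4596, 0.2849, 0.1248]
ee_rot: [[0.945, 0.328, 0.001], [0.328, -0.945, 0.001], [0.002, -0.0, -1.0]]
wrist_force: [0.7, 0.2, 1.0]
gripper_width: 1.003
gripper_force: 0.0
```

```bash
python3 - <<'E'
from h import *
s=sense();print(s["tcp_pos"],s["joints"].round(0))
go(460,299,3,19.3)
E
```

```text
[0.45963164 0.28494138 0.12475986] [ 49.  18. -18.   0. -54.  60.]
(460, 299, 3, 19.3) [-0.0003, -0.0017, -0.0024] [0.48, -1.31, 12.18]
```

Call:
arm_command([
  [0,0,0,0.3,-0.8,1,-1],
  [0,0,0,0.5,-1.3,3,-1],
  [0,0,0,0.5,-1.3,5.5,-1],
  [0,0,0,0.5,-1.3,8,-1],
  [0,0,0,0.5,-1.3,10,-1],
  [0,0,0,0.5,-1.3,11.4,-1],
  [0,0,0,0.5,-1.3,12.0,-1],
  [0,0,0,0.5,-1.3,12.1,1],
])

```text
time_s: 20.63
tcp_pos: [0.4594, 0.2988, 0.002]
ee_rot: [[0.945, 0.328, -0.001], [0.328, -0.945, -0.001], [-0.001, 0.001, -1.0]]
wrist_force: [-0.3, 0.2, 0.8]
gripper_width: 0.969
gripper_force: 0.0
```

Call:
arm_command([
  [0,0,0,0,0,0,1],
  [0,0,0,0,0,0,1],
  [0,0,0,0,0,0,1],
  [0,0,0,0,0,0,1],
  [0,0,0,0,0,0,1],
  [0,0,0,0,0,0,1],
  [0,0,0,0,0,0,1],
  [0,0,0,0,0,0,1],
])

```text
time_s: 21.3
tcp_pos: [0.4595, 0.2992, 0.0036]
ee_rot: [[0.944, 0.329, 0.001], [0.329, -0.944, 0.0], [0.001, 0.0, -1.0]]
wrist_force: [-0.7, -1.5, 5.2]
gripper_width: 0.642
gripper_force: 30.0
```

Call:
arm_command([
  [0,0,0,0,0,-0.3,1],
  [0,0,0,0,0,-0.8,1],
  [0,0,0,0,0,-1.3,1],
  [0,0,0,0,0,-1.7,1],
  [0,0,0,0,0,-1.8,1],
  [0,0,0,0,0,-1.8,1],
  [0,0,0,0,0,-1.8,1],
  [0,0,0,0,0,-1.8,1],
])

```text
time_s: 21.97
tcp_pos: [0.459, 0.299, 0.0204]
ee_rot: [[0.944, 0.329, -0.0], [0.329, -0.944, -0.0], [-0.001, 0.0, -1.0]]
wrist_force: [-0.2, 0.3, -2.9]
gripper_width: 0.64
gripper_force: 30.0
```

```bash
python3 - <<'E'
from h import *
feel(14)
E
```

```text
22.6167 tcp [459.2 299.3  20.7] F [-0.17 -0.1  -2.75] Mtool [-0.0476 -0.0974 -0.0171] sd [0.022 0.036 0.034] grip 29.99950302299112 0.639974528488077
com offset along tool x mm (My/Fz) 35.356782576772716
```

Call:
arm_command([
  [0,0,0,0,0,0.7,1],
  [0,0,0,0,0,1.4,1],
  [0,0,0,0,0,1.7,1],
  [0,0,0,0,0,1.7,-0.5],
  [0,0,0,0,0,1.7,-0.5],
  [0,0,0,0,0,1.7,-0.5],
  [0,0,0,1.7,0,1.7,-0.5],
  [0,0,0,3.6,0,1.7,-0.5],
])

```text
time_s: 23.28
tcp_pos: [0.493, 0.311, 0.0038]
ee_rot: [[0.944, 0.33, -0.0], [0.33, -0.944, -0.0], [-0.0, 0.0, -1.0]]
wrist_force: [0.0, -0.8, 0.5]
gripper_width: 0.748
gripper_force: 0.0
```

Call:
arm_command([
  [0,0,0,0,0,0,-0.5],
  [0,0,0,0,0,0,1],
  [0,0,0,0,0,0,1],
  [0,0,0,0,0,0,1],
  [0,0,0,0,0,0,1],
  [0,0,0,0,0,0,1],
  [0,0,0,0,0,0,1],
  [0,0,0,0,0,0,1],
])

```text
time_s: 23.95
tcp_pos: [0.4926, 0.3107, 0.0033]
ee_rot: [[0.944, 0.329, -0.001], [0.329, -0.944, -0.001], [-0.001, 0.0, -1.0]]
wrist_force: [-0.1, -1.1, -3.2]
gripper_width: 0.639
gripper_force: 30.0
```

Call:
arm_command([
  [0,0,0,0,0,-0.5,1],
  [0,0,0,0,0,-2,1],
  [0,0,0,0,0,-4.5,1],
  [0,0,0,0,0,-7.5,1],
  [0,0,0,0,0,-10.5,1],
  [0,0,0,0,0,-13.5,1],
  [0,0,0,0,0,-16.5,1],
  [0,0,0,0,0,-18,1],
])

```text
time_s: 24.62
tcp_pos: [0.4945, 0.312, 0.1884]
ee_rot: [[0.944, 0.33, 0.005], [0.329, -0.944, 0.004], [0.007, -0.002, -1.0]]
wrist_force: [-0.2, 0.5, -2.3]
gripper_width: 0.641
gripper_force: 30.0
```

```bash
python3 - <<'E'
from h import *
feel(4);feel(30)
s=cam("side");t=cam("top")
# long carton's tape now, arm away: bright tape blob near the prediction, in both views
for c,P in((s,(.580,.0096,.15)),(t,(.580,.0096,.15))):
    u=proj(c,P)[0];x,y=(u-12).astype(int);V=cv2.GaussianBlur(c["pixels"],(3,3),0).max(2)[y:y+24,x:x+24].astype(int)
    b=cv2.GaussianBlur(c["pixels"],(3,3),0).astype(float)[y:y+24,x:x+24]
    print(u); print(V[::2,::2])
E
```

```text
24.7667 tcp [493.2 311.4 184.7] F [-0.02  0.21 -2.54] Mtool [-0.0286  0.1115 -0.0137] sd [0.038 0.115 0.048] grip 29.99932962236926 0.638220164847525
com offset along tool x mm (My/Fz) -43.80347344370912
26.2167 tcp [493.2 311.1 183.7] F [-0.17 -0.25 -2.96] Mtool [-0.0619 -0.0062 -0.0033] sd [0.028 0.032 0.027] grip 29.999414017656818 0.6400806459926556
com offset along tool x mm (My/Fz) 2.0927222714471054
[242.72714733 164.45478665]
[[197 199 200 195 193 196 201 200 199 201 181 145]
 [199 197 193 192 196 198 198 199 202 201 182 145]
 [198 190 185 182 190 195 191 192 199 200 181 147]
 [194 191 193 190 191 190 186 186 185 184 174 161]
 [200 196 193 190 186 185 186 188 190 185 177 171]
 [194 190 187 185 188 198 206 209 214 211 195 174]
 [187 186 186 187 191 207 221 219 211 207 195 178]
 [185 185 185 187 187 190 198 195 185 182 181 176]
 [184 186 186 186 185 186 184 176 171 165 158 148]
 [185 185 183 182 181 178 165 147 135 129 122 118]
 [182 179 176 172 158 141 128 117 117 116 114 114]
 [176 170 157 139 124 117 120 119 118 115 113 116]]
[248.47125264 198.53518889]
[[146 132 138 136 137 138 138 137 137 139 139 139]
 [145 133 139 140 138 139 137 135 137 138 142 140]
 [134 134 138 138 137 142 138 137 139 140 143 141]
 [132 132 143 142 137 163 173 167 156 139 141 141]
 [155 140 147 144 146 173 179 180 164 143 144 142]
 [155 140 142 140 144 177 179 179 158 143 143 142]
 [148 141 143 142 153 185 183 184 140 140 141 141]
 [129 145 144 143 152 185 184 185 144 144 143 142]
 [127 142 141 142 146 178 175 179 148 140 140 142]
 [137 142 140 142 144 147 145 144 142 145 142 140]
 [136 143 140 143 142 142 146 142 144 144 144 139]
 [130 144 142 144 139 140 143 141 140 142 143 136]]
```

```bash
python3 - <<'E'
from h import *
t=cam("top");s=cam("side")
V=cv2.GaussianBlur(t["pixels"],(3,3),0).max(2);m=np.zeros_like(V);m[186:210,242:256]=(V[186:210,242:256]>158)
c=cv2.moments(m,True);u=(c["m10"]/c["m00"],c["m01"]/c["m00"]);R=cv2.minAreaRect(np.argwhere(m)[:,::-1].astype(np.float32))
V2=cv2.GaussianBlur(s["pixels"],(3,3),0).max(2);m2=np.zeros_like(V2);m2[161:168,238:254]=V2[161:168,238:254]>197
c=cv2.moments(m2,True);v=(c["m10"]/c["m00"],c["m01"]/c["m00"])
print(u,c["m00"],R,onz(t,u,.15)); print(v,cross(t,u,s,v))
b=cv2.GaussianBlur(t["pixels"],(5,5),0).astype(np.float32);H=30*(b[...,1]-b[...,0])/np.maximum(b[...,2]-b[...,0],1);
S=(H>16.5)&(V>95);S=S.astype(np.uint8);S[:, :225]=0;S[:,275:]=0;S[:150]=0;S[250:]=0
S=cv2.morphologyEx(S,cv2.MORPH_OPEN,np.ones((5,5)));k=max(cv2.findContours(S,0,1)[0],key=cv2.contourArea);R=cv2.minAreaRect(k);print(R,(np.array([onz(t,p,.135) for p in cv2.boxPoints(R)])*1e3).round())
go(580,9,184,-4.6)
E
```

```text
(248.275, 197.2625) 43.0 ((248.5, 197.5), (11.0, 7.0), 90.0) [0.58309686 0.01014712 0.15      ]
(244.4418604651163, 163.2325581395349) (array([0.58378489, 0.00972496, 0.15212413]), np.float64(0.0016748509685713126))
((248.9283447265625, 195.4918975830078), (25.290925979614258, 84.01460266113281), 6.441600799560547) [[487.  49. 135.]
 [695.  31. 135.]
 [689. -32. 135.]
 [482. -13. 135.]]
(580, 9, 184, -4.6) [0.0, -0.0, 0.4155] [-1.74, 31.38, -0.03]
```

The long carton sits at rest on the tin: tape at (583,10), z about 0.151. The short carton's centre of mass is 2 mm from the present grip, so I carry it there with that point just on the tin's side of the middle.

Call:
arm_command([
  [0,0,0.06,-0.1,1,0,1],
  [0,0,0.14,-0.2,3,0,1],
  [0,0,0.22,-0.4,6,0,1],
  [0,0,0.3,-0.6,9,0,1],
  [0,0,0.38,-0.8,12.5,0,1],
  [0,0,0.419,-1,16,0,1],
  [0,0,0.419,-1.2,19.5,0,1],
  [0,0,0.419,-1.4,23,0,1],
])

```text
time_s: 27.08
tcp_pos: [0.5559, 0.0877, 0.1839]
ee_rot: [[0.997, -0.083, 0.0], [-0.083, -0.997, 0.0], [0.0, -0.0, -1.0]]
wrist_force: [0.3, 0.3, -2.4]
gripper_width: 0.641
gripper_force: 30.0
```

```bash
python3 -c "
from h import *
print(sense()['tcp_pos']);go(577.5,10.2,183,-4.8)"
```

```text
[0.55587741 0.08771322 0.1838911 ]
(577.5, 10.2, 183, -4.8) [-0.0002, -0.0004, 0.0003] [2.8, 7.54, 0.09]
```

Call:
arm_command([
  [0,0,0,1,2.6,0,1],
  [0,0,0,1.9,5,0,1],
  [0,0,0,2.5,6.7,0,1],
  [0,0,0,2.7,7.3,0,1],
  [0,0,0,2.7,7.3,0,1],
  [0,0,0,2.7,7.3,0,1],
  [0,0,0,2.7,7.3,0,1],
])

```text
time_s: 27.67
tcp_pos: [0.5763, 0.0151, 0.1837]
ee_rot: [[0.997, -0.083, 0.0], [-0.083, -0.997, 0.0], [0.0, -0.0, -1.0]]
wrist_force: [0.0, 0.3, -3.2]
gripper_width: 0.641
gripper_force: 30.0
```

```bash
python3 -c "
from h import *
feel(20);go(577.5,10.2,157,-4.8)"
```

```text
28.6167 tcp [576.4  14.2 183.6] F [ 0.03  0.21 -2.86] Mtool [-0.0145 -0.0084  0.0068] sd [0.024 0.032 0.032] grip 29.99939452536637 0.6398318088502074
com offset along tool x mm (My/Fz) 2.946268105852012
(577.5, 10.2, 157, -4.8) [0.0, 0.0001, -0.0001] [0.14, 0.39, 2.66]
```

Call:
arm_command([
  [0,0,0,0.1,0.4,0.3,1],
  [0,0,0,0.1,0.4,1.0,1],
  [0,0,0,0.1,0.4,1.7,1],
  [0,0,0,0.1,0.4,2.2,1],
  [0,0,0,0.1,0.4,2.5,1],
  [0,0,0,0.1,0.4,2.65,1],
  [0,0,0,0.1,0.4,2.75,1],
  [0,0,0,0.1,0.4,2.75,1],
])

```text
time_s: 29.28
tcp_pos: [0.5771, 0.0102, 0.156]
ee_rot: [[0.997, -0.084, -0.0], [-0.084, -0.997, -0.0], [-0.0, 0.0, -1.0]]
wrist_force: [-0.7, 0.5, -2.5]
gripper_width: 0.638
gripper_force: 30.0
```

Call:
arm_command([
  [0,0,0,0,0,0.06,1],
  [0,0,0,0,0,0.12,1],
  [0,0,0,0,0,0.16,1],
  [0,0,0,0,0,0.16,1],
])

```text
time_s: 29.62
tcp_pos: [0.5771, 0.0102, 0.1547]
ee_rot: [[0.996, -0.084, 0.0], [-0.084, -0.996, 0.0], [0.0, -0.0, -1.0]]
wrist_force: [-0.1, 0.2, -2.4]
gripper_width: 0.64
gripper_force: 30.0
```

Call:
arm_command([
  [0,0,0,0,0,0.05,1],
  [0,0,0,0,0,0.1,1],
  [0,0,0,0,0,0.1,1],
  [0,0,0,0,0,0.1,1],
])

```text
time_s: 29.95
tcp_pos: [0.5771, 0.0102, 0.1535]
ee_rot: [[0.996, -0.084, -0.0], [-0.084, -0.996, -0.0], [-0.0, 0.0, -1.0]]
wrist_force: [-0.8, 0.4, -2.5]
gripper_width: 0.639
gripper_force: 30.0
```

```bash
python3 -c "
from h import *
feel(5)"
```

```text
30.15 tcp [577.1  10.2 153.6] F [-0.33 -0.25 -3.02] Mtool [-0.0153 -0.015   0.0046] sd [0.017 0.022 0.014] grip 29.999510846973862 0.6387896315135857
com offset along tool x mm (My/Fz) 4.952595400045992
```

Call:
arm_command([
  [0,0,0,0,0,0.05,1],
  [0,0,0,0,0,0.1,1],
  [0,0,0,0,0,0.1,1],
  [0,0,0,0,0,0.1,1],
])

```text
time_s: 30.48
tcp_pos: [0.5774, 0.0102, 0.1533]
ee_rot: [[0.997, -0.083, 0.001], [-0.083, -0.997, -0.0], [0.001, 0.0, -1.0]]
wrist_force: [-1.0, 0.4, 1.0]
gripper_width: 0.645
gripper_force: 30.0
```

```bash
python3 -c "
from h import *
feel(4)"
```

```text
30.6333 tcp [577.4  10.1 153.2] F [-0.84  0.19  2.44] Mtool [-0.018  -0.393   0.0006] sd [0.032 0.018 0.03 ] grip 30.00064577849116 0.6399066078783598
com offset along tool x mm (My/Fz) -161.05986190342796
```

```bash
python3 - <<'E'
from h import *
s=cam("side")
im=cv2.resize(s["pixels"][100:260,140:360],None,fx=3.6,fy=3.6,interpolation=2)
cv2.imwrite("pics/s11.png",im)
E
```

```text
(no output)
```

View pics/s11.png

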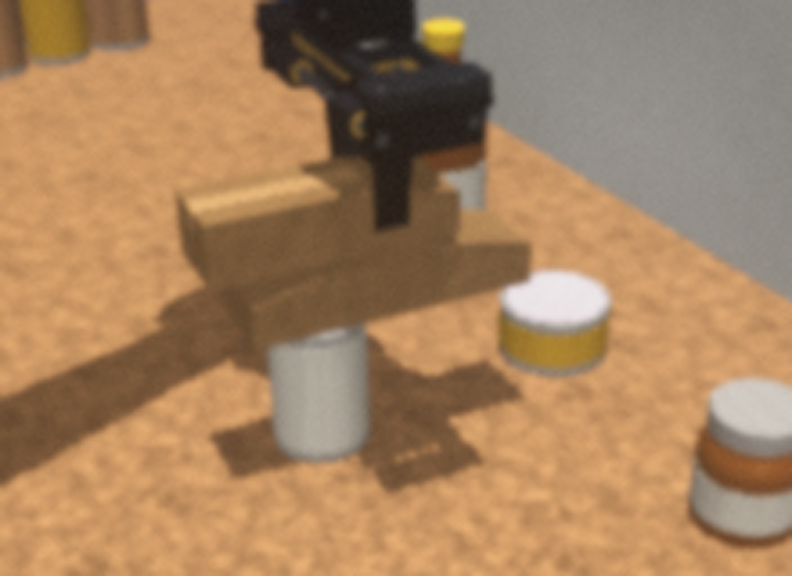

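The picture shows the short carton lying along the long one over its middle, finger at (392,190), all level and the tin upright. Contact is made, so I ease off and open slightly.

Call:
arm_command([
  [0,0,0,0,0,-0.03,1],
  [0,0,0,0,0,-0.05,1],
  [0,0,0,0,0,-0.05,1],
])

```text
time_s: 30.93
tcp_pos: [0.5773, 0.0102, 0.1533]
ee_rot: [[0.997, -0.084, 0.001], [-0.084, -0.997, -0.0], [0.001, 0.0, -1.0]]
wrist_force: [-0.9, 0.0, 2.8]
gripper_width: 0.642
gripper_force: 30.0
```

```bash
python3 -c "
from h import *
feel(5)"
```

```text
31.1333 tcp [577.3  10.2 153.3] F [-0.84  0.05  3.16] Mtool [-0.0846 -0.2649  0.0055] sd [0.015 0.02  0.023] grip 30.000488933874294 0.6420296211964285
com offset along tool x mm (My/Fz) -83.80621884218696
```

Call:
arm_command([
  [0,0,0,0,0,-0.03,1],
  [0,0,0,0,0,-0.05,1],
  [0,0,0,0,0,-0.05,1],
  [0,0,0,0,0,-0.05,1],
])

```text
time_s: 31.47
tcp_pos: [0.5772, 0.0102, 0.1533]
ee_rot: [[0.996, -0.084, 0.0], [-0.084, -0.996, 0.0], [0.0, -0.0, -1.0]]
wrist_force: [1.2, -0.5, 0.0]
gripper_width: 0.644
gripper_force: 30.0
```

```bash
python3 -c "
from h import *
feel(5)"
```

```text
31.6667 tcp [577.2  10.2 153.4] F [ 1.16  0.08 -0.12] Mtool [-0.1297  0.2217 -0.0066] sd [0.011 0.058 0.025] grip 29.999882760312175 0.6412785261801472
com offset along tool x mm (My/Fz) -1893.203727991038
```

Call:
arm_command([
  [0,0,0,0,0,0,1],
  [0,0,0,0,0,0,-0.35],
  [0,0,0,0,0,0,-0.35],
  [0,0,0,0,0,0,-0.4],
  [0,0,0,0,0,0,-0.4],
  [0,0,0,0,0,0,-0.4],
])

```text
time_s: 32.17
tcp_pos: [0.577, 0.0102, 0.1535]
ee_rot: [[0.996, -0.084, -0.0], [-0.084, -0.996, 0.0], [-0.0, 0.0, -1.0]]
wrist_force: [0.1, 0.1, 0.6]
gripper_width: 0.695
gripper_force: 0.0
```

```bash
cat > cmp.py <<'E'
from h import *
a=cv2.imread("pics/s11.png")
for i in range(3):
    c=cv2.resize(cam("side")["pixels"][100:260,140:360],None,fx=3.6,fy=3.6,interpolation=2)
    out=[]
    for r in((170,300,180,300),(240,340,290,345),(440,540,205,290),(260,375,330,465)):
        q=[cv2.cvtColor(k[r[2]:r[3],r[0]:r[1]],cv2.COLOR_BGR2GRAY).astype(np.float32) for k in(a,c)]
        out.append(np.array(cv2.phaseCorrelate(*q)[0]).round(2).tolist()+[round(float(np.abs(q[0]-q[1]).mean()),1)])
    print(out)
feel(3)
E
python3 cmp.py
```

```text
[[0.5, 0.03, 1.4], [-0.08, 0.07, 1.4], [-0.02, 0.01, 1.6], [0.01, 0.54, 1.2]]
[[0.57, 0.04, 1.4], [-0.11, 0.03, 1.3], [-0.0, 0.03, 1.6], [-0.09, 0.5, 1.1]]
[[0.52, -0.0, 1.4], [0.01, -0.01, 1.4], [-0.01, 0.03, 1.6], [0.04, 0.5, 1.2]]
32.4167 tcp [577.1  10.2 153.6] F [-0.3  -0.13 -0.22] Mtool [ 0.0005  0.0103 -0.0248] sd [0.005 0.031 0.052] grip 0.0 0.6990243394686759
com offset along tool x mm (My/Fz) -47.34279924326768
```

Nothing moved on release. I'll open fully, rise and check.

Call:
arm_command([
  [0,0,0,0,0,0,-0.7],
  [0,0,0,0,0,0,-0.9],
  [0,0,0,0,0,-0.5,-0.9],
  [0,0,0,0,0,-2,-0.9],
  [0,0,0,0,0,-4,-0.9],
  [0,0,0,0,0,-7,-0.9],
  [0,0,0,0,0,-10,-0.9],
  [0,0,0,0,0,-12,-0.9],
])

```text
time_s: 33.08
tcp_pos: [0.578, 0.01, 0.2773]
ee_rot: [[0.997, -0.083, 0.005], [-0.083, -0.997, 0.0], [0.005, -0.0, -1.0]]
wrist_force: [-0.3, -0.3, 0.8]
gripper_width: 0.945
gripper_force: 0.0
```

Call:
arm_command([
  [0,0,0,0,0,0,-0.9],
  [0,0,0,0,0,0,-0.9],
  [0,0,0,0,0,0,-0.9],
  [0,0,0,0,0,0,-0.9],
  [0,0,0,0,0,0,-0.9],
  [0,0,0,0,0,0,-0.9],
  [0,0,0,0,0,0,-0.9],
  [0,0,0,0,0,0,-0.9],
])

```text
time_s: 33.75
tcp_pos: [0.577, 0.0101, 0.2732]
ee_rot: [[0.996, -0.084, -0.001], [-0.084, -0.996, -0.0], [-0.001, 0.0, -1.0]]
wrist_force: [-0.1, 0.0, 0.4]
gripper_width: 0.954
gripper_force: 0.0
```

```bash
python3 cmp.py
```

```text
[[0.46, -0.08, 3.3], [-0.05, -0.0, 2.4], [-0.01, -0.01, 2.6], [0.23, 0.15, 4.0]]
[[0.51, -0.04, 3.2], [-0.02, 0.01, 2.4], [-0.03, 0.02, 2.6], [0.19, 0.07, 4.0]]
[[0.46, -0.01, 3.2], [-0.02, 0.05, 2.5], [0.0, 0.01, 2.7], [0.28, 0.22, 4.0]]
34.0 tcp [577.1  10.2 273.6] F [-0.07 -0.8   0.39] Mtool [-0.0301 -0.0026 -0.0022] sd [0.01  0.016 0.028] grip 0.0 0.9499794830527918
com offset along tool x mm (My/Fz) -6.683441145450375
```

The pile is stable and the hand is free of it. Handing in.

```bash
python3 -c "
from station import finish_job
print(finish_job())"
```

```text
the job is handed in; nothing more can be done
None
```

The job is handed in: the long carton balances on the upright tin with the short carton on its flat middle, level and at rest with the hand clear, after about 34 s of the 67 s allowed; the oil bottle, jar and flat tin were never touched.

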